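# Crib-stack the washed steamer slats to dry

## Robot

A 6-joint arm with a two-finger parallel gripper is mounted at the origin on the work surface. World frame = base frame: x ahead of the robot, y to its left, z up, the work surface at z = 0. Lengths are in mm, angles in degrees, forces in N, time in s.
With the tool pointing down it reaches from about 350 to 850 mm from the base axis. Payload 8.1 kg.
Tool frame: the origin (TCP) lies between the finger pads; the fingertips stand 17 mm ahead of it and the grasp point (between the pads) lies 2 mm behind it; z points along the fingers, y is the line along which they close (so a half turn about z gives the same grasp; the last joint's range is limited). The gripper opens to 85 mm and grips with 20 to 120 N. Pads are 22 mm wide; open, the fingers measure 114 mm over their backs; the gripper's body (76 mm by 85 mm) begins 54 mm behind the grasp point. The pads swing forward as they close: fully open they stand 13 mm farther back than shut.
Start: joints at [-68.262, 7.471, 85.268, -0, 87.261, -4.893], TCP at [268.966, -536.342, 217.392] pointing down, gripper open.
Joint ranges: [-169.43, 169.43], [-51.17, 129.36], [1.28, 143.12], [-76.62, 256.62], [0, 156.53], [-152.29, 152.29]. Speed limits (degrees/s): [136.94, 136.94, 159.86, 180, 180, 180].

## Interface

Orientations are given as [roll, pitch, yaw] about the fixed x, y, z axes, in that order (R = Rz(yaw) Ry(pitch) Rx(roll)).
In Python, from bench import sense, snapshot, hand_in, trace, place_of gives the robot as it stands.
- The arm moves only by the shell command python3 -m handwheel 'ROWS' [FORCE]. ROWS is JSON, a list of rows, each a list of 7 numbers: the opening, from -1 (shut) to 1 (fully open), then the shift along the tool's x, y, z in cm, then the turn, a rotation vector about the tool's x, y, z in rad. A call has 1 to 12 rows; each row shifts and turns the commanded pose from where the row before left it, along the tool's axes as they then stand; what a row does not reach is not made up. A row lasts 1/12 s, in which the tool goes at most 41.7 mm and 7.16 degrees, less where a joint would pass 70% of its speed; a pose out of reach is approached as far as the arm can. A call with a gripper value outside its range is refused whole. The fingers move at their own pace and stop on an object; FORCE is the grip in N (left out, the last holds). Time passes only in rows, so rows that do not move let the fingers close. It gives the time, the measured TCP pose, the force, the opening and the grip force at its end, in the units of the state.
- sense(): the state, without advancing time (a new reading comes with each control period).
- snapshot(name): name is "scene" or "top" or "wrist"; returns a dict with "image" (384x512x3 uint8, red, green, blue), "intrinsics" (3x3 intrinsics, pixels), "R" (3x3) and "t" (3): a world point X has camera coordinates R X + t. Camera axes: x right, y down, z forward; pixel columns grow to the right and rows downward; lengths in mm; the calibration is good to about 2 mm. A picture is of the moment at which its call begins. There is no depth.
- hand_in(): hands the job in; it is judged then, once.
Trained networks look in a picture, given as the dict that the camera call returned (one of the last four; its "shot" number tells which), for a name from the list of things; names that differ only in an ending like _2 or _b are one class to them, and where a whole thing is asked for, a point or a joint stands for the part that bears it (a point fixed in the world has none). Each returns a list of dicts, best first, with "conf" (0 to 1); they miss things now and then, are a little off and sometimes report something else, mostly with a low value. They report only what shows in the picture. A call takes as long as a camera call.
- trace(picture, query): "pixels" (384x512 bool, what is visible of it).
- place_of(picture, query): "location" ([x, y, z] in mm, in world coordinates, good to about 4 mm: a listed point, or the origin of a listed thing).
The state is a dict: "time": time; "joint_pos": joint angles; "qd": joint speeds; "joint_efforts": joint torques, N m; "tool_pos": TCP position; "tcp_rot": TCP orientation; "ft_force": force on the tool from outside, world axes, zero at the start; "wrist_torque": the same for the moment, N m; "finger_gap": finger opening in mm; "grip_force": force on a finger pad.
Only numpy, scipy, OpenCV 4.12 (cv2) and the standard library are available. Lean on these libraries where they do the work, as an engineer would, in place of code of your own. Each camera call takes 0.05 s, during which the arm holds its last target. There are 200 camera calls.

## Task

Finish stacking the washed bamboo slats crosswise on the black mat so that air can dry them: lay the two loose slats from the worktop across the pair already on the mat, one near each end of that pair, to make the same open square turned by a quarter turn, then lay the slat that stands on edge in the rack flat on top, across the middle of those two and parallel to the bottom pair. The rack slat has to be laid down flat on the open worktop first and taken again across its broad side; never tip or drop a slat onto the stack. Centre and square the layers by eye, do not push the bottom pair out of place, and leave the colander, lunchbox and clothes peg alone.

Things in the scene. Friction and masses are not known exactly. Their poses are not given: they have to be found in the camera images.
- mat: The fixed black rubber mat under the stack, 170 x 170 x 4 mm. Origin at the centre of its underside, on the worktop (z = 0); x is the direction in which the bottom pair runs, y is across that pair, z up. The finished first layer's top is 18 mm, the second's 32 mm and the third's 46 mm above the worktop.
- low_left: A bamboo slat, 160 x 36 x 14 mm with plain square faces, about 55 g. It already lies flat on the mat, loose, its centre about 55 mm to the +y side of the mat's centre line and its length along the mat's x: origin at its centre, x along its length, y along its 36 mm breadth, z up.
- low_right: A bamboo slat, 160 x 36 x 14 mm with plain square faces, about 55 g. It already lies flat on the mat, loose, its centre about 55 mm to the -y side of the mat's centre line and its length along the mat's x: origin at its centre, x along its length, y along its 36 mm breadth, z up.
- rack: Fixed steel rack, base plate 130 x 110 x 6 mm, two slots along its x at y = +-35 mm. Each has four pins, 6 mm thick, up to 24 mm above the worktop, at x = +-55 mm, 2 mm clear of the slat; nothing is beside the slats' middle. Origin at the centre of its underside, z up. It stands on one side (left or right) of the mat, the two loose slats on the other.
- slat_a: Bamboo slat, 160 x 36 x 14 mm, about 55 g, on its long narrow edge in the slot on the +y side of the rack, underside 6 mm and top 42 mm above the worktop. Origin at its centre; x along its 160 mm length, y through its 14 mm thickness (vertical once it lies flat), z along its 36 mm breadth. Loose: leaned over with its edge on the worktop and let go, it falls flat. Regrasp it across the 36 mm. Third layer.
- slat_b: A bamboo slat, 160 x 36 x 14 mm with plain square faces, about 55 g. One of two loose slats lying flat side by side on the worktop, about 85 mm apart centre to centre: origin at its centre (7 mm above the worktop), x along its length, y along its 36 mm breadth, z up. Goes in the second layer; the two may change places.
- slat_c: A bamboo slat, 160 x 36 x 14 mm with plain square faces, about 55 g. One of two loose slats lying flat side by side on the worktop, about 85 mm apart centre to centre: origin at its centre (7 mm above the worktop), x along its length, y along its 36 mm breadth, z up. Goes in the second layer; the two may change places.
- colander: Bystander: loose stainless steel colander, 190 mm across the rim, 240 mm over its handles, 85 mm high; origin at the centre of its foot. (A fixed bamboo steamer, 250 mm across and 160 mm high, stands out of the way beside the robot, 0.58 m to its right.)
- lunchbox: Bystander: loose blue lunchbox of two stacked tiers with lid, 114 x 180 x 102 mm (x, y, z); origin at the centre of its underside.
- peg: Bystander: loose wooden clothes peg with a steel spring, 75 mm long, 15 mm wide, 11 mm high, just beyond the mat; origin at the centre of its underside.

How it is judged:
By the outcome, as a careful person would: the job done as asked, in the order asked, and still so for the second after the job is handed in, with the robot touching nothing.
It also fails if it takes over 72 s, if anything falls off the work surface, if the arm or the gripper's body presses on something with over 40 N, if the wrist force passes 120 N, or if a joint passes its speed limit or range.

## Working session

There is one attempt and no reset: what is moved stays moved. The work goes in short steps, Python scripts to look and compute and a shell command to move; the robot and the scene stay as the last step left them, time stands still between calls to the robot, and variables do not carry over. Pictures are saved under pics/ and viewed, at most 10 in all, crops included, and the job is handed in when it is done.

```bash
mkdir -p pics; ls; cat > h.py <<'E'
import numpy as np, cv2
from bench import sense, snapshot, trace, place_of
def save(p,n): cv2.imwrite('pics/'+n,p['image'][:,:,::-1])
def px2w(p,uv,z):
    R,t,K=np.array(p['R']),np.array(p['t']),np.array(p['intrinsics'])
    d=R.T@np.linalg.inv(K)@np.array([uv[0],uv[1],1.]); c=-R.T@t
    return c+d*(z-c[2])/d[2]
def st():
    s=sense(); print({k:np.round(s[k],2).tolist() for k in ('time','tool_pos','tcp_rot','joint_pos','ft_force','finger_gap','grip_force')})
E
python3 - <<'E'
from h import *
st()
p=snapshot('top'); save(p,'top0.png')
for n in ['mat','low_left','rack','slat_a','slat_b','colander','lunchbox','peg']:
    r=place_of(p,n); print(n,[(round(q['conf'],2),np.round(q['location']).tolist()) for q in r[:6]])
print(np.round(p['R'],2),p['t'],p['intrinsics'])
E
```

```text
pics
{'time': 0.0, 'tool_pos': [268.75, -535.82, 216.34], 'tcp_rot': [-179.9, -0.01, 26.63], 'joint_pos': [-68.26, 7.52, 85.33, -0.0, 87.26, -4.89], 'ft_force': [-0.75, 0.36, 0.31], 'finger_gap': 85.56, 'grip_force': 0.0}
mat [(0.63, [515.0, -26.0, -1.0])]
low_left [(0.97, [533.0, 27.0, 13.0]), (0.28, [540.0, -282.0, 11.0])]
rack [(0.97, [492.0, 336.0, 1.0])]
slat_a [(0.73, [478.0, 366.0, 25.0]), (0.65, [452.0, -282.0, 6.0]), (0.57, [539.0, -280.0, 6.0])]
slat_b [(0.73, [478.0, 366.0, 25.0]), (0.65, [452.0, -282.0, 6.0]), (0.57, [539.0, -280.0, 6.0])]
colander [(0.57, [784.0, 121.0, -0.0])]
lunchbox [(0.58, [784.0, -154.0, 0.0])]
peg [(0.47, [669.0, -12.0, 2.0])]
[[-0.01 -1.    0.  ]
 [-0.99  0.01 -0.14]
 [ 0.14 -0.01 -0.99]] [  19.47991598  627.40409285 1360.72277747] [[478.87523134   0.         253.75010564]
 [  0.         478.87523134 191.68989992]
 [  0.           0.           1.        ]]
```

View pics/top0.png

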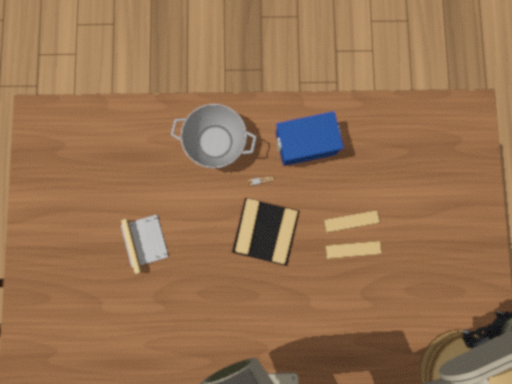

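The top view shows the mat with its pair at about (266,231), leaning clockwise. The loose slats are at about (352,221) and (353,250), and the rack at (146,242) has slat_a in its left slot. The peg is at (261,181). The network positions agree with the picture. Next I'll get precise angles from the masks.

```bash
cat >> h.py <<'E'
def rect(p,mask,z,off=True):
    """min-area rectangle of a mask projected onto plane z -> centre, yaw(long), sizes"""
    c,_=cv2.findContours(mask.astype(np.uint8),cv2.RETR_EXTERNAL,cv2.CHAIN_APPROX_NONE)
    c=max(c,key=cv2.contourArea)[:,0,:]
    w=np.array([px2w(p,q,z)[:2] for q in c],np.float32)
    (cx,cy),(a,b),an=cv2.minAreaRect(w)
    if a<b: a,b,an=b,a,an+90
    return round(cx,1),round(cy,1),round((an+90)%180-90,1),round(a,1),round(b,1)
E
python3 - <<'E'
from h import *
p=snapshot('top')
for n,z in [('mat',4),('low_left',18),('slat_b',14),('rack',6)]:
    for q in trace(p,n)[:6]: print(n,round(q['conf'],2),q['pixels'].sum(),rect(p,q['pixels'],z) if q['pixels'].sum()>20 else '')
p=snapshot('wrist'); print(np.round(p['R'],3).tolist(),np.round(-p['R'].T@p['t']),p['intrinsics'][0])
E
```

```text
mat 0.73 1827 (508.6, -43.1, -13.1, 172.1, 126.0)
mat 0.36 692 (500.5, -77.4, -14.9, 163.7, 39.2)
low_left 0.64 655 (530.2, 33.0, -12.4, 160.4, 36.5)
slat_b 0.83 644 (456.6, -278.1, -86.1, 159.2, 35.6)
slat_b 0.68 456 (477.5, 373.7, 16.4, 163.6, 25.4)
slat_b 0.24 1305 (494.5, 324.5, 14.7, 131.2, 87.7)
rack 0.97 1306 (495.4, 326.0, 15.8, 129.8, 85.0)
[[0.448, -0.894, -0.0], [-0.852, -0.427, 0.304], [-0.272, -0.136, -0.953]] [ 339. -501.  374.] [269.02200824   0.         255.0190256 ]
```

```bash
cat >> h.py <<'E'
from scipy.spatial.transform import Rotation as Ro
def go(pos,yaw,n=None,roll=180,pitch=0,frm=None):
    """print constant row (cm, rad) repeated n times bringing the tool from now to pose"""
    s=sense(); p0=np.array(frm[0] if frm else s['tool_pos'],float)
    R0=Ro.from_euler('xyz',frm[1] if frm else s['tcp_rot'],degrees=True)
    R1=Ro.from_euler('xyz',[roll,pitch,yaw],degrees=True)
    rv=(R0.inv()*R1).as_rotvec(); d=np.array(pos,float)-p0
    if n is None: n=int(max(np.ceil(np.linalg.norm(d)/38),np.ceil(np.degrees(np.linalg.norm(rv))/6.5),1))
    D=Ro.from_rotvec(rv/n); M=np.zeros((3,3)); R=R0
    for k in range(n): M+=R.as_matrix(); R=R*D
    sh=np.linalg.solve(M,d)/10
    print(n,'x',np.round(sh,2).tolist(),np.round(rv/n,4).tolist())
E
python3 -c "
from h import *
go((500,-280,200),95)"
```

```text
11 x [3.28, 0.56, 0.16] [-0.0, 0.0, -0.1085]
```

```bash
python3 -m handwheel '[[0.4,3.28,0.56,0.16,0,0,-0.1085],[0.4,3.28,0.56,0.16,0,0,-0.1085],[0.4,3.28,0.56,0.16,0,0,-0.1085],[0.4,3.28,0.56,0.16,0,0,-0.1085],[0.4,3.28,0.56,0.16,0,0,-0.1085],[0.4,3.28,0.56,0.16,0,0,-0.1085],[0.4,3.28,0.56,0.16,0,0,-0.1085],[0.4,3.28,0.56,0.16,0,0,-0.1085],[0.4,3.28,0.56,0.16,0,0,-0.1085],[0.4,3.28,0.56,0.16,0,0,-0.1085],[0.4,3.28,0.56,0.16,0,0,-0.1085],[0.4,0,0,0,0,0,0]]'
python3 - <<'E'
from h import *
st()
p=snapshot('wrist'); save(p,'w1.png')
for q in trace(p,'slat_b')[:5]: print(round(q['conf'],2),q['pixels'].sum(),rect(p,q['pixels'],14))
for q in place_of(p,'slat_b')[:4]: print(q['conf'],q['location'])
E
```

```text
time: 1.75
tool_pos: [500.9, -274.5, 199.4]
tcp_rot: [180.0, -0.2, 95.6]
ft_force: [-1.1, -0.5, 0.1]
finger_gap: 59.8
grip_force: 0.0
{'time': 1.75, 'tool_pos': [500.91, -274.52, 199.43], 'tcp_rot': [179.98, -0.15, 95.64], 'joint_pos': [-33.95, 3.6, 91.26, 0.13, 85.21, -39.61], 'ft_force': [-1.07, -0.5, 0.08], 'finger_gap': 59.84, 'grip_force': 0.0}
0.84 3432 (458.4, -282.4, -85.9, 159.4, 38.8)
0.74 3467 (541.1, -281.0, -80.8, 162.8, 39.4)
0.91 [540.3, -280.7, 5.8]
0.85 [455.3, -283.1, 10.7]
```

View pics/w1.png

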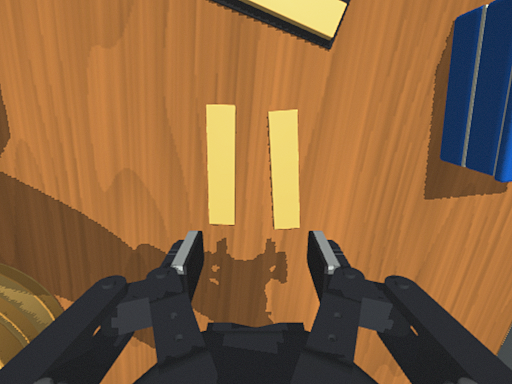

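The wrist view shows both slats clearly, at about (221,164) and (284,170), with the fingers open below them. Both match the 160x36 size. I'll take the far slat first.

```bash
python3 -c "
from h import *
go((540.5,-281,60),99.2,6)
go((540.5,-281,19),99.2,2,frm=((540.5,-281,60),(180,0,99.2)))"
```

```text
6 x [-0.1, 0.67, 2.33] [0.0, 0.0001, -0.0122]
2 x [-0.0, -0.0, 2.05] [0.0, 0.0, 0.0]
```

```bash
python3 -m handwheel '[[0.3,-0.1,0.67,2.33,0,0,-0.0122],[0.3,-0.1,0.67,2.33,0,0,-0.0122],[0.3,-0.1,0.67,2.33,0,0,-0.0122],[0.3,-0.1,0.67,2.33,0,0,-0.0122],[0.3,-0.1,0.67,2.33,0,0,-0.0122],[0.3,-0.1,0.67,2.33,0,0,-0.0122],[0.3,0,0,1,0,0,0],[0.3,0,0,1,0,0,0],[0.3,0,0,0,0,0,0],[0.3,0,0,0,0,0,0]]'
python3 - <<'E'
from h import *
st()
p=snapshot('wrist'); save(p,'w2.png')
E
```

```text
time: 2.73
tool_pos: [539.9, -281.9, 40.4]
tcp_rot: [-180.0, 0.0, 99.1]
ft_force: [0.4, -0.4, 0.7]
finger_gap: 55.4
grip_force: 0.0
{'time': 2.73, 'tool_pos': [539.88, -281.89, 40.39], 'tcp_rot': [-179.99, 0.0, 99.13], 'joint_pos': [-32.39, 17.35, 93.13, -0.01, 69.52, -41.51], 'ft_force': [0.38, -0.41, 0.75], 'finger_gap': 55.41, 'grip_force': 0.0}
```

View pics/w2.png

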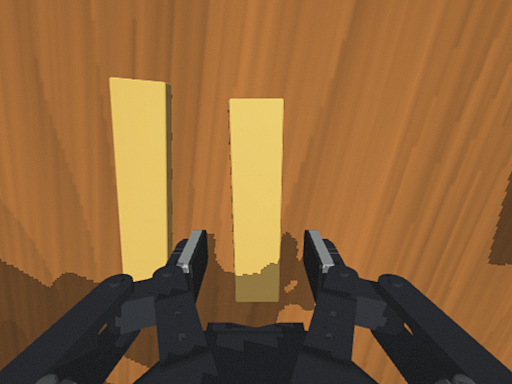

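The slat sits centred between the fingers at column ~257 and is aligned with them. I'll descend and grip.

```bash
python3 -m handwheel '[[0.3,0,0,1.1,0,0,0],[0.3,0,0,1.1,0,0,0],[0.3,0,0,0,0,0,0],[-0.4,0,0,0,0,0,0],[-0.4,0,0,0,0,0,0],[-0.4,0,0,0,0,0,0],[-0.4,0,0,0,0,0,0],[-0.4,0,0,0,0,0,0]]' 40
python3 -m handwheel '[[-0.4,0,0,-2,0,0,0],[-0.4,0,0,-3,0,0,0],[-0.4,0,0,-3,0,0,0],[-0.4,0,0,-3,0,0,0],[-0.4,0,0,-3,0,0,0],[-0.4,0,0,-3,0,0,0],[-0.4,0,0,0,0,0,0]]'
python3 - <<'E'
from h import *
go((475,-165,190),76)
E
```

```text
time: 3.45
tool_pos: [540.6, -281.4, 18.5]
tcp_rot: [180.0, 0.0, 99.2]
ft_force: [0.6, -0.4, -0.1]
finger_gap: 25.7
grip_force: 0.0
time: 4.03
tool_pos: [543.5, -283.2, 196.6]
tcp_rot: [179.5, 0.5, 99.2]
ft_force: [1.1, -0.4, 1.9]
finger_gap: 25.1
grip_force: 0.0
4 x [2.99, -1.7, 0.14] [0.0026, 0.0015, 0.1013]
```

```bash
python3 - <<'E'
from h import *
st()
p=snapshot('wrist'); save(p,'w3.png')
for q in trace(p,'slat_b')[:5]: print(round(q['conf'],2),q['pixels'].sum(),rect(p,q['pixels'],14))
E
```

```text
{'time': 4.03, 'tool_pos': [543.54, -283.22, 196.63], 'tcp_rot': [179.49, 0.45, 99.21], 'joint_pos': [-32.31, 9.33, 85.4, 0.0, 84.59, -41.53], 'ft_force': [1.07, -0.36, 1.85], 'finger_gap': 25.1, 'grip_force': 0.0}
0.85 3790 (459.5, -282.3, -86.2, 161.9, 37.7)
0.66 3429 (542.6, -280.9, -80.9, 160.6, 38.0)
```

View pics/w3.png

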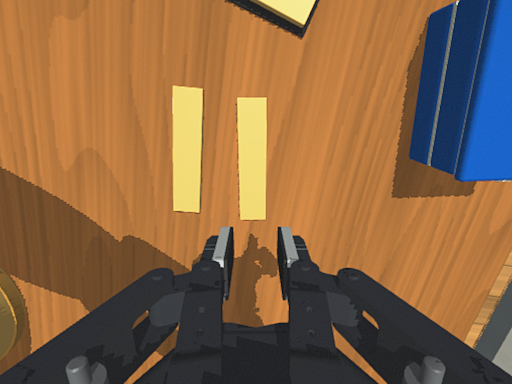

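```bash
python3 - <<'E'
from h import *
p=snapshot('wrist')
def pr(X):
    c=p['R']@np.array(X,float)+p['t']; c=p['intrinsics']@c; return np.round(c[:2]/c[2]).tolist()
for dz in (-20,0,10,17): print(dz,pr((543.5,-283.2,196.6-dz)), pr((543.5+12.5,-283.2+2,196.6-dz)))
print(pr((541,-281,14)),-p['R'].T@p['t'])
E
```

```text
-20 [258.0, 254.0] [280.0, 254.0]
0 [257.0, 237.0] [277.0, 237.0]
10 [257.0, 229.0] [276.0, 229.0]
17 [257.0, 225.0] [275.0, 225.0]
[254.0, 166.0] [ 528.79212956 -204.30343567  347.03373157]
```

The fingers closed above the slat, and it did not move. The tips evidently stand higher than I assumed at this opening. I'll go back and descend lower, watching the force.

```bash
python3 -c "
from h import *
go((541,-281,40),99.2,6)"
```

```text
6 x [0.0, 0.01, 2.47] [0.0001, 0.0001, 0.0]
```

```bash
python3 -m handwheel '[[0.3,0,0,2.5,0,0,0],[0.3,0,0,2.5,0,0,0],[0.3,0,0,2.5,0,0,0],[0.3,0,0,2.5,0,0,0],[0.3,0,0,2.5,0,0,0],[0.3,0,0,2.5,0,0,0],[0.3,0,0,0,0,0,0],[0.3,0,0,0,0,0,0]]'
```

```text
time: 4.85
tool_pos: [537.6, -279.5, 34.8]
tcp_rot: [-179.7, -0.3, 99.2]
ft_force: [0.4, 0.0, 0.8]
finger_gap: 55.4
grip_force: 0.0
```

```bash
python3 -m handwheel '[[0.3,0,0,0,0,0,0],[0.3,0,0,0.8,0,0,0],[0.3,0,0,0.8,0,0,0],[0.3,0,0,0.8,0,0,0],[0.3,0,0,0,0,0,0],[0.3,0,0,0,0,0,0]]'
python3 -m handwheel '[[-0.4,0,0,0,0,0,0],[-0.4,0,0,0,0,0,0],[-0.4,0,0,0,0,0,0],[-0.4,0,0,0,0,0,0]]'
```

```text
time: 5.35
tool_pos: [539.6, -280.8, 13.2]
tcp_rot: [-179.9, -0.1, 99.2]
ft_force: [-0.3, -0.0, 0.1]
finger_gap: 55.4
grip_force: 0.0
time: 5.68
tool_pos: [540.5, -281.4, 14.4]
tcp_rot: [180.0, 0.0, 99.2]
ft_force: [-0.2, 0.5, 1.1]
finger_gap: 25.7
grip_force: 0.0
```

```bash
python3 - <<'E'
from h import *
p=snapshot('wrist'); q=snapshot('scene')
def pr(p,X):
    c=p['R']@np.array(X,float)+p['t']; c=p['intrinsics']@c; return c[:2]/c[2]
u,v=pr(q,(540,-281,15)).astype(int); print(u,v)
b=q['image'][max(v-60,0):v+60,max(u-67,0):u+67]
b=cv2.resize(b,(430,384),interpolation=cv2.INTER_CUBIC)
cv2.imwrite('pics/w4.png',np.hstack([p['image'][:,80:450],b])[:,:,::-1])
E
```

```text
183 144
```

View pics/w4.png

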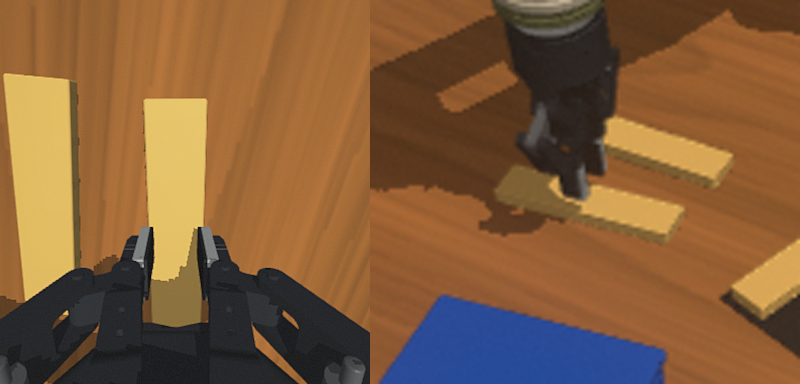

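The tips are just above the slat's top at TCP z≈14, so they reach less far ahead than stated. I'll go lower in small steps, checking force.

```bash
python3 -m handwheel '[[0.3,0,0,0,0,0,0],[0.3,0,0,0,0,0,0],[0.3,0,0,0.3,0,0,0],[0.3,0,0,0.3,0,0,0],[0.3,0,0,0,0,0,0]]'
python3 -m handwheel '[[-0.4,0,0,0,0,0,0],[-0.4,0,0,0,0,0,0],[-0.4,0,0,0,0,0,0],[-0.4,0,0,0,0,0,0]]'
```

```text
time: 6.2
tool_pos: [539.6, -280.9, 7.0]
tcp_rot: [-179.9, -0.1, 99.2]
ft_force: [-0.9, 0.7, 0.7]
finger_gap: 55.5
grip_force: 0.0
time: 6.53
tool_pos: [540.3, -281.2, 8.1]
tcp_rot: [180.0, 0.0, 99.2]
ft_force: [0.1, -0.4, -0.2]
finger_gap: 25.8
grip_force: 0.0
```

```bash
python3 -m handwheel '[[0.3,0,0,0,0,0,0],[0.3,0,0,0,0,0,0],[0.3,0,0,0.3,0,0,0],[0.3,0,0,0.3,0,0,0],[0.3,0,0,0.1,0,0,0],[0.3,0,0,0,0,0,0]]'
python3 -m handwheel '[[-0.4,0,0,0,0,0,0],[-0.4,0,0,0,0,0,0],[-0.4,0,0,0,0,0,0],[-0.4,0,0,0,0,0,0]]'
```

```text
time: 7.03
tool_pos: [539.8, -280.9, 0.3]
tcp_rot: [-180.0, -0.0, 99.2]
ft_force: [0.2, -0.3, -0.2]
finger_gap: 55.8
grip_force: 0.0
time: 7.37
tool_pos: [540.3, -281.3, 1.1]
tcp_rot: [180.0, 0.0, 99.2]
ft_force: [-0.0, -0.0, 0.4]
finger_gap: 25.4
grip_force: 0.0
```

```bash
python3 - <<'E'
from h import *
p=snapshot('wrist'); q=snapshot('scene')
b=q['image'][60:180,120:254]
b=cv2.resize(b,(430,384),interpolation=cv2.INTER_CUBIC)
cv2.imwrite('pics/w5.png',np.hstack([p['image'][:,80:450],b])[:,:,::-1])
for r in trace(p,'slat_b')[:5]: print(round(r['conf'],2),r['pixels'].sum(),rect(p,r['pixels'],14))
def pr(p,X):
    c=p['R']@np.array(X,float)+p['t']; c=p['intrinsics']@c; return np.round(c[:2]/c[2]).tolist()
print([pr(q,(540,-281,z)) for z in (0,14,30,60)])
E
```

```text
0.94 15758 (459.5, -273.4, -86.0, 143.9, 41.1)
0.75 13315 (540.4, -273.9, -80.4, 146.1, 36.6)
[[184.0, 149.0], [184.0, 145.0], [183.0, 141.0], [181.0, 132.0]]
```

View pics/w5.png

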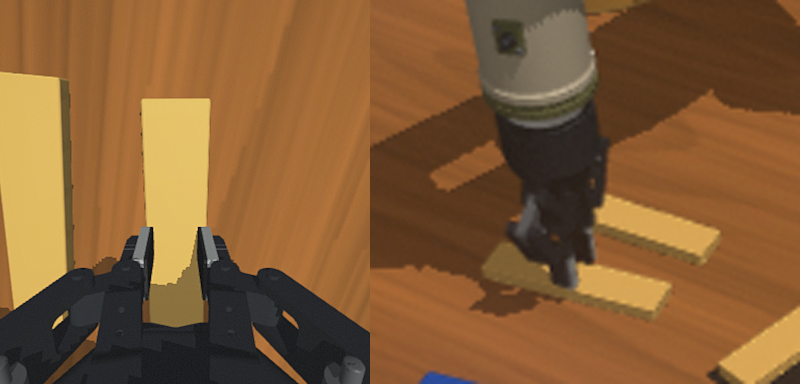

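The pads still appear about 8–10 mm above the slat's top, going by pixel gap against slat width. I'll keep lowering and watch the force.

```bash
python3 -m handwheel '[[0.3,0,0,0,0,0,0],[0.3,0,0,0,0,0,0],[0.3,0,0,0.4,0,0,0],[0.3,0,0,0.4,0,0,0],[0.3,0,0,0,0,0,0]]'
python3 -m handwheel '[[0.3,0,0,0.4,0,0,0],[0.3,0,0,0,0,0,0]]'
python3 -m handwheel '[[-0.4,0,0,0,0,0,0],[-0.4,0,0,0,0,0,0],[-0.4,0,0,0,0,0,0],[-0.4,0,0,0,0,0,0]]'
```

```text
time: 7.93
tool_pos: [539.4, -280.7, -8.3]
tcp_rot: [-179.9, -0.1, 99.2]
ft_force: [-0.9, -0.1, -0.8]
finger_gap: 55.4
grip_force: 0.0
time: 8.1
tool_pos: [539.7, -280.9, -12.0]
tcp_rot: [-179.9, -0.0, 99.2]
ft_force: [-0.3, 0.7, -0.2]
finger_gap: 55.4
grip_force: 0.0
time: 8.43
tool_pos: [540.3, -281.3, -10.9]
tcp_rot: [180.0, 0.0, 99.2]
ft_force: [0.1, -0.9, -0.9]
finger_gap: 35.0
grip_force: 40.5
```

Contact: gap 35, grip 40 N. The hold is probably shallow, so I'll go 5 mm deeper before lifting.

```bash
python3 -m handwheel '[[0.3,0,0,0,0,0,0],[0.3,0,0,0,0,0,0],[0.3,0,0,0.3,0,0,0],[0.3,0,0,0.3,0,0,0],[0.3,0,0,0,0,0,0]]'
python3 -m handwheel '[[-0.4,0,0,0,0,0,0],[-0.4,0,0,0,0,0,0],[-0.4,0,0,0,0,0,0],[-0.4,0,0,-1,0,0,0],[-0.4,0,0,-2,0,0,0],[-0.4,0,0,-2,0,0,0],[-0.4,0,0,-2,0,0,0],[-0.4,0,0,-2,0,0,0],[-0.4,0,0,0,0,0,0],[-0.4,0,0,0,0,0,0]]'
python3 - <<'E'
from h import *
p=snapshot('wrist'); save(p,'w6.png')
for r in trace(p,'slat_b')[:5]: print(round(r['conf'],2),r['pixels'].sum(),rect(p,r['pixels'],14))
E
```

```text
time: 8.85
tool_pos: [540.0, -281.0, -17.7]
tcp_rot: [-180.0, -0.0, 99.2]
ft_force: [-0.4, -0.4, -0.1]
finger_gap: 55.5
grip_force: 0.0
time: 9.68
tool_pos: [541.2, -281.8, 74.6]
tcp_rot: [179.9, 0.1, 99.2]
ft_force: [-1.1, -0.2, -0.4]
finger_gap: 35.1
grip_force: 40.2
0.86 15990 (546.8, -309.3, -80.7, 223.0, 62.2)
0.55 8463 (459.6, -282.1, -85.9, 159.5, 38.7)
```

View pics/w6.png

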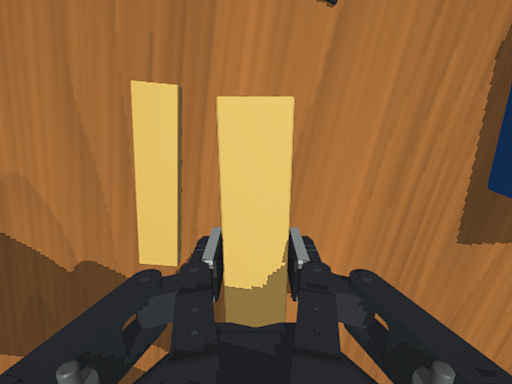

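```bash
python3 - <<'E'
from h import *
st()
p=snapshot('wrist'); s=sense()
R=Ro.from_euler('xyz',s['tcp_rot'],degrees=True).as_matrix(); T=np.array(s['tool_pos'])
c=-p['R'].T@p['t']; print('cam in tool',R.T@(c-T), 'axis',R.T@p['R'][2], 'cam',c)
for z in (70,80,90,100,105,110):
    a,b=px2w(p,(218,97),z),px2w(p,(294,97),z); print(z,np.linalg.norm(a-b).round(1),np.round(R.T@((a+b)/2-T),1))
print([ (q['conf'],np.round(q['location'],1)) for q in place_of(p,'slat_b')])
t=snapshot('top')
print([ (q['conf'],np.round(q['location'],1)) for q in place_of(t,'slat_b')])
for q in trace(p,'low_left')[:3]: print('low',q['conf'],rect(p,q['pixels'],18))
E
```

```text
{'time': 9.78, 'tool_pos': [539.5, -280.72, 71.85], 'tcp_rot': [-179.93, -0.07, 99.21], 'joint_pos': [-32.32, 15.2, 92.14, 0.0, 72.76, -41.53], 'ft_force': [-0.09, 0.85, -0.9], 'finger_gap': 34.89, 'grip_force': 40.24}
cam in tool [  78.00865639    0.65781946 -157.31018012] axis [-0.30458311  0.00128616  0.9524849 ] cam [ 527.67715401 -203.61598473  228.72687896]
70 42.5 [80.7  1.4  1.4]
80 39.8 [80.5  1.4 -8.6]
90 37.1 [ 80.4   1.3 -18.6]
100 34.4 [ 80.2   1.3 -28.6]
105 33.1 [ 80.1   1.3 -33.6]
110 31.8 [ 80.    1.2 -38.6]
[(0.95, array([ 456.4, -282.6,    7.2]))]
[(0.95, array([477.4, 368.7,  23.6])), (0.71, array([ 535.8, -279. ,   93.5])), (0.66, array([ 458.9, -281. ,    5.2]))]
```

The slat is held firmly, with its centre ~24 mm behind the TCP. I'll carry it toward the mat and measure the mat with the wrist camera on the way.

```bash
python3 -c "
from h import *
go((487,-125,180),75,6)"
```

```text
6 x [2.6, -0.92, -1.8] [-0.0003, -0.0002, 0.0704]
```

```bash
python3 -m handwheel '[[-0.4,0,0,-2,0,0,0],[-0.4,2.6,-0.92,-1.5,0,0,0.0704],[-0.4,2.6,-0.92,-1.5,0,0,0.0704],[-0.4,2.6,-0.92,-1.5,0,0,0.0704],[-0.4,2.6,-0.92,-1.5,0,0,0.0704],[-0.4,2.6,-0.92,-1.5,0,0,0.0704],[-0.4,2.6,-0.92,-1.5,0,0,0.0704],[-0.4,0,0,0,0,0,0],[-0.4,0,0,0,0,0,0],[-0.4,0,0,0,0,0,0]]'
python3 - <<'E'
from h import *
st()
p=snapshot('wrist'); save(p,'w7.png')
for n,z in (('low_left',18),('mat',4)):
  for q in trace(p,n)[:3]: print(n,q['conf'],q['pixels'].sum(),rect(p,q['pixels'],z))
t=snapshot('top'); save(t,'top1.png')
for n in ('low_left','mat'):
  for q in place_of(p,n)[:3]: print(n,q['conf'],np.round(q['location'],1))
E
```

```text
time: 10.87
tool_pos: [487.7, -125.6, 182.5]
tcp_rot: [-180.0, 0.0, 75.1]
ft_force: [-1.5, -0.9, -0.6]
finger_gap: 35.0
grip_force: 40.3
{'time': 10.87, 'tool_pos': [487.68, -125.63, 182.53], 'tcp_rot': [-179.98, 0.02, 75.09], 'joint_pos': [-20.26, -6.51, 102.98, -0.02, 83.54, -5.36], 'ft_force': [-1.46, -0.88, -0.6], 'finger_gap': 35.03, 'grip_force': 40.26}
low_left 0.92 6047 (531.6, 28.9, -13.1, 159.3, 38.3)
mat 0.62 10148 (520.3, -6.8, -14.5, 171.9, 120.0)
low_left 0.8 [533.8  30.8   8.2]
mat 0.83 [512.4 -23.3   2.2]
```

View pics/w7.png

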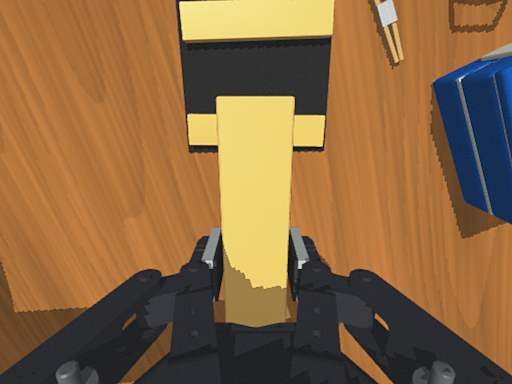

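The picture shows the mat at (255,75), low_left across rows 0–40, low_right across rows 114–147 behind the held slat, and the peg at (388,20). I'll project the corners.

```bash
python3 - <<'E'
from h import *
p=snapshot('wrist')
for n,z,c in (('lr',18,[(188,114),(189,146),(323,147),(325,115)]),('ll',18,[(179,2),(184,41),(331,36),(334,0)]),('mat',4,[(187,151),(324,151)])):
    w=np.array([px2w(p,q,z)[:2] for q in c]); print(n,w.round(1).tolist(),w.mean(0).round(1),[np.linalg.norm(w[i]-w[i-1]).round(1) for i in range(len(w))])
E
```

```text
lr [[430.2, -42.7], [419.1, -77.9], [573.2, -120.5], [582.3, -84.8]] [501.2 -81.5] [np.float64(157.8), np.float64(36.9), np.float64(159.9), np.float64(36.9)]
ll [[458.2, 64.6], [451.0, 29.5], [603.3, -6.6], [612.0, 25.0]] [531.1  28.1] [np.float64(158.9), np.float64(35.8), np.float64(156.4), np.float64(32.8)]
mat [[410.7, -84.3], [576.3, -128.9]] [ 493.5 -106.6] [np.float64(171.5), np.float64(171.5)]
```

```bash
python3 -c "
from h import *
go((569,-39.5,60),75.4,6)"
```

```text
6 x [1.74, 0.94, 2.04] [-0.0002, -0.0, -0.0013]
```

```bash
python3 -m handwheel '[[-0.4,1.74,0.94,2.04,0,0,-0.0013],[-0.4,1.74,0.94,2.04,0,0,-0.0013],[-0.4,1.74,0.94,2.04,0,0,-0.0013],[-0.4,1.74,0.94,2.04,0,0,-0.0013],[-0.4,1.74,0.94,2.04,0,0,-0.0013],[-0.4,1.74,0.94,2.04,0,0,-0.0013],[-0.4,0,0,1.5,0,0,0],[-0.4,0,0,1.5,0,0,0],[-0.4,0,0,1,0,0,0],[-0.4,0,0,0.5,0,0,0],[-0.4,0,0,0,0,0,0],[-0.4,0,0,0,0,0,0]]'
```

```text
time: 12.22
tool_pos: [569.2, -39.3, 16.0]
tcp_rot: [180.0, -0.0, 75.4]
ft_force: [0.8, -0.5, -0.3]
finger_gap: 34.8
grip_force: 40.2
```

```bash
python3 -m handwheel '[[-0.4,0,0,0.4,0,0,0],[-0.4,0,0,0.3,0,0,0],[-0.4,0,0,0,0,0,0],[-0.4,0,0,0,0,0,0]]'
```

```text
time: 12.55
tool_pos: [569.0, -39.1, 8.8]
tcp_rot: [180.0, -0.0, 75.4]
ft_force: [-0.3, -0.2, -1.0]
finger_gap: 35.2
grip_force: 40.2
```

```bash
python3 -m handwheel '[[-0.4,0,0,0.3,0,0,0],[-0.4,0,0,0.2,0,0,0],[-0.4,0,0,0.1,0,0,0],[-0.4,0,0,0.0,0,0,0],[-0.4,0,0,0,0,0,0]]'
```

```text
time: 12.97
tool_pos: [569.3, -39.0, 3.3]
tcp_rot: [180.0, 0.0, 75.5]
ft_force: [-3.2, 1.1, 7.1]
finger_gap: 35.2
grip_force: 41.1
```

```bash
python3 -m handwheel '[[-0.4,0,0,0.15,0,0,0],[-0.4,0,0,0,0,0,0],[-0.4,0,0,0,0,0,0]]'
```

```text
time: 13.22
tool_pos: [569.5, -39.1, 3.2]
tcp_rot: [180.0, 0.0, 75.5]
ft_force: [-10.4, 0.2, 19.8]
finger_gap: 34.8
grip_force: 42.6
```

Contact is at z≈3.3. I'll ease off, release gently and rise.

```bash
python3 -m handwheel '[[-0.4,0,0,-0.15,0,0,0],[-0.4,0,0,0,0,0,0],[0.1,0,0,0,0,0,0],[0.25,0,0,0,0,0,0],[0.25,0,0,0,0,0,0],[0.25,0,0,-1,0,0,0],[0.3,0,0,-2,0,0,0],[0.3,0,0,-3,0,0,0],[0.3,0,0,-3,0,0,0],[0.3,0,0,-3,0,0,0],[0.3,0,0,-3,0,0,0]]'
python3 - <<'E'
from h import *
go((458,-282,140),94.1)
go((458,-282,20),94.1,6,frm=((458,-282,140),(180,0,94.1)))
t=snapshot('top')
for q in trace(t,'slat_b')[:5]: print(q['conf'],q['pixels'].sum(),rect(t,q['pixels'],32))
E
```

```text
time: 14.13
tool_pos: [568.8, -38.9, 154.6]
tcp_rot: [180.0, -0.0, 75.5]
ft_force: [0.3, 0.2, 0.3]
finger_gap: 55.4
grip_force: 0.0
8 x [-3.19, -1.04, 0.18] [0.0, -0.0, -0.0407]
6 x [0.0, -0.0, 2.0] [0.0, 0.0, 0.0]
0.79 155 (552.9, -88.4, 72.4, 47.7, 28.8)
0.72 415 (477.1, 368.7, 15.9, 161.5, 22.8)
0.59 725 (457.2, -276.4, -86.5, 163.2, 40.9)
```

```bash
python3 -m handwheel '[[0.3,-3.19,-1.04,0.18,0,0,-0.0407],[0.3,-3.19,-1.04,0.18,0,0,-0.0407],[0.3,-3.19,-1.04,0.18,0,0,-0.0407],[0.3,-3.19,-1.04,0.18,0,0,-0.0407],[0.3,-3.19,-1.04,0.18,0,0,-0.0407],[0.3,-3.19,-1.04,0.18,0,0,-0.0407],[0.3,-3.19,-1.04,0.18,0,0,-0.0407],[0.3,-3.19,-1.04,0.18,0,0,-0.0407],[0.3,0,0,2,0,0,0],[0.3,0,0,2,0,0,0],[0.3,0,0,0,0,0,0],[0.3,0,0,0,0,0,0]]'
python3 - <<'E'
from h import *
p=snapshot('wrist')
for r in trace(p,'slat_b')[:3]: print(round(r['conf'],2),r['pixels'].sum(),rect(p,r['pixels'],14))
go((458.5,-282,20),94.1,5)
E
```

```text
time: 15.23
tool_pos: [457.2, -281.5, 97.0]
tcp_rot: [-179.8, -0.1, 94.1]
ft_force: [-0.2, -0.2, 0.0]
finger_gap: 55.8
grip_force: 0.0
0.62 6488 (457.6, -282.2, -85.9, 160.5, 38.1)
5 x [0.01, -0.01, 1.58] [0.0001, 0.0001, 0.0001]
```

```bash
python3 -m handwheel '[[0.3,0,0,2.5,0,0,0],[0.3,0,0,2.5,0,0,0],[0.3,0,0,2.5,0,0,0],[0.3,0,0,1.5,0,0,0],[0.3,0,0,1,0,0,0],[0.3,0,0,0.7,0,0,0],[0.3,0,0,0.6,0,0,0],[0.3,0,0,0,0,0,0],[0.3,0,0,0,0,0,0]]'
python3 -m handwheel '[[-0.4,0,0,0,0,0,0],[-0.4,0,0,0,0,0,0],[-0.4,0,0,0,0,0,0],[-0.4,0,0,0,0,0,0]]'
```

```text
time: 16.08
tool_pos: [459.1, -282.6, -13.9]
tcp_rot: [180.0, 0.0, 94.1]
ft_force: [-0.1, 0.2, 0.9]
finger_gap: 55.6
grip_force: 0.0
time: 16.42
tool_pos: [459.4, -283.0, -13.5]
tcp_rot: [179.9, 0.1, 94.1]
ft_force: [-1.6, 0.5, 5.3]
finger_gap: 34.9
grip_force: 41.3
```

```bash
python3 -m handwheel '[[-0.4,0,0,-1.5,0,0,0],[-0.4,0,0,-2.5,0,0,0],[-0.4,0,0,-2.5,0,0,0],[-0.4,0,0,-2.5,0,0,0],[-0.4,0,0,-2,0,0,0],[-0.4,0,0,0,0,0,0],[-0.4,0,0,0,0,0,0],[-0.4,0,0,0,0,0,0]]'
python3 -c "
from h import *
go((462.6,-11.6,100),75.4,9)"
```

```text
time: 17.08
tool_pos: [457.9, -281.9, 94.3]
tcp_rot: [-180.0, -0.0, 94.1]
ft_force: [0.1, -0.2, -1.4]
finger_gap: 34.8
grip_force: 40.7
9 x [3.01, -0.17, -0.06] [-0.0001, -0.0001, 0.0363]
```

```bash
python3 -m handwheel '[[-0.4,3.01,-0.17,-0.06,0,0,0.0363],[-0.4,3.01,-0.17,-0.06,0,0,0.0363],[-0.4,3.01,-0.17,-0.06,0,0,0.0363],[-0.4,3.01,-0.17,-0.06,0,0,0.0363],[-0.4,3.01,-0.17,-0.06,0,0,0.0363],[-0.4,3.01,-0.17,-0.06,0,0,0.0363],[-0.4,3.01,-0.17,-0.06,0,0,0.0363],[-0.4,3.01,-0.17,-0.06,0,0,0.0363],[-0.4,3.01,-0.17,-0.06,0,0,0.0363],[-0.4,0,0,0,0,0,0],[-0.4,0,0,0,0,0,0]]'
python3 - <<'E'
from h import *
st(); go((462.6,-11.6,100),75.4,1)
p=snapshot('wrist')
for r in trace(p,'slat_b')[:3]: print(round(r['conf'],2),r['pixels'].sum(),rect(p,r['pixels'],32))
for n in ('mat','low_left'):
  for q in trace(p,n)[:3]: print(n,q['conf'],q['pixels'].sum(),rect(p,q['pixels'],18))
save(p,'w8.png')
E
```

```text
time: 18.0
tool_pos: [461.8, -10.8, 98.9]
tcp_rot: [-179.8, 0.0, 75.6]
ft_force: [-0.3, 0.1, -0.4]
finger_gap: 34.9
grip_force: 40.6
{'time': 18.0, 'tool_pos': [461.84, -10.77, 98.88], 'tcp_rot': [-179.83, 0.02, 75.59], 'joint_pos': [-7.7, -8.95, 114.21, -0.0, 74.91, 6.71], 'ft_force': [-0.29, 0.1, -0.39], 'finger_gap': 34.93, 'grip_force': 40.62}
1 x [-0.06, 0.09, -0.11] [-0.003, 0.0004, 0.0034]
0.86 15562 (454.5, -41.8, 75.6, 226.9, 61.8)
0.84 8116 (568.1, -36.9, 75.7, 160.9, 42.4)
mat 0.84 6210 (524.5, -23.8, 75.6, 73.7, 61.3)
low_left 0.64 3041 (538.2, 28.6, -14.4, 61.6, 36.4)
```

View pics/w8.png

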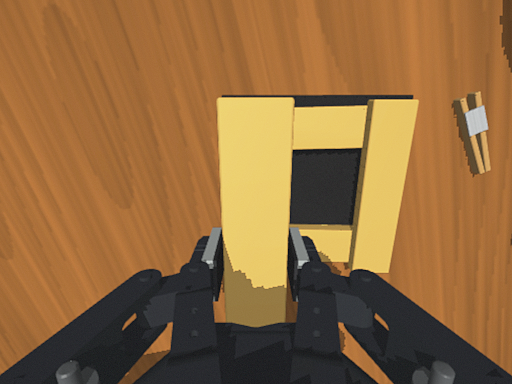

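The first upper slat lies square at (390,185), and the held slat is aligned opposite it. I'll descend to just above contact.

```bash
python3 -m handwheel '[[-0.4,0,0.03,2.5,0,0,0],[-0.4,0,0.03,2.5,0,0,0],[-0.4,0,0,1.5,0,0,0],[-0.4,0,0,1,0,0,0],[-0.4,0,0,0.7,0,0,0],[-0.4,0,0,0.3,0,0,0],[-0.4,0,0,0,0,0,0],[-0.4,0,0,0,0,0,0],[-0.4,0,0,0,0,0,0]]'
```

```text
time: 18.95
tool_pos: [464.6, -12.5, 16.7]
tcp_rot: [179.9, -0.0, 75.4]
ft_force: [0.6, 0.3, -0.3]
finger_gap: 35.0
grip_force: 40.6
```

```bash
python3 -m handwheel '[[-0.4,0,0,0.25,0,0,0],[-0.4,0,0,0.15,0,0,0],[-0.4,0,0,0,0,0,0],[-0.4,0,0,0,0,0,0]]'
```

```text
time: 19.28
tool_pos: [463.6, -12.3, 11.6]
tcp_rot: [-180.0, 0.0, 75.4]
ft_force: [0.4, -0.4, 0.3]
finger_gap: 35.1
grip_force: 40.6
```

```bash
python3 -m handwheel '[[-0.4,0,0,0.25,0,0,0],[-0.4,0,0,0.1,0,0,0],[-0.4,0,0,0,0,0,0],[-0.4,0,0,0,0,0,0]]'
```

```text
time: 19.62
tool_pos: [463.4, -12.3, 7.9]
tcp_rot: [-180.0, 0.0, 75.4]
ft_force: [0.5, -0.0, -0.7]
finger_gap: 34.8
grip_force: 40.6
```

```bash
python3 -m handwheel '[[-0.4,0,0,0.15,0,0,0],[-0.4,0,0,0.1,0,0,0],[-0.4,0,0,0,0,0,0],[-0.4,0,0,0,0,0,0]]'
```

```text
time: 19.95
tool_pos: [463.5, -12.3, 5.5]
tcp_rot: [-180.0, 0.0, 75.4]
ft_force: [-0.3, 0.7, -0.3]
finger_gap: 34.8
grip_force: 40.6
```

```bash
python3 -m handwheel '[[-0.4,0,0,0.1,0,0,0],[-0.4,0,0,0,0,0,0],[-0.4,0,0,0,0,0,0]]'
```

```text
time: 20.2
tool_pos: [463.7, -12.3, 4.6]
tcp_rot: [180.0, -0.0, 75.4]
ft_force: [0.2, 0.1, -0.7]
finger_gap: 34.9
grip_force: 40.6
```

```bash
python3 -m handwheel '[[-0.4,0,0,0.1,0,0,0],[-0.4,0,0,0,0,0,0],[-0.4,0,0,0,0,0,0]]'
```

```text
time: 20.45
tool_pos: [463.8, -12.3, 4.5]
tcp_rot: [-180.0, 0.0, 75.4]
ft_force: [-6.0, -0.3, 11.6]
finger_gap: 35.1
grip_force: 42.0
```

```bash
python3 -m handwheel '[[-0.4,0,0,-0.1,0,0,0],[-0.4,0,0,0,0,0,0],[0.1,0,0,0,0,0,0],[0.25,0,0,0,0,0,0],[0.25,0,0,0,0,0,0],[0.25,0,0,-1,0,0,0],[0.3,0,0,-2,0,0,0],[0.3,0,0,-3,0,0,0],[0.3,0,0,-3,0,0,0],[0.3,0,0,-3,0,0,0],[0.3,0,0,-3,0,0,0]]'
python3 -c "
from h import *
go((460,366,200),15.5,12)"
```

```text
time: 21.37
tool_pos: [463.4, -12.3, 156.8]
tcp_rot: [180.0, -0.0, 75.4]
ft_force: [0.4, -0.1, -0.6]
finger_gap: 55.5
grip_force: 0.0
12 x [2.43, -2.23, -0.36] [0.0, -0.0, 0.0871]
```

```bash
python3 -m handwheel '[[0.3,2.43,-2.23,-0.36,0,0,0.0871],[0.3,2.43,-2.23,-0.36,0,0,0.0871],[0.3,2.43,-2.23,-0.36,0,0,0.0871],[0.3,2.43,-2.23,-0.36,0,0,0.0871],[0.3,2.43,-2.23,-0.36,0,0,0.0871],[0.3,2.43,-2.23,-0.36,0,0,0.0871],[0.3,2.43,-2.23,-0.36,0,0,0.0871],[0.3,2.43,-2.23,-0.36,0,0,0.0871],[0.3,2.43,-2.23,-0.36,0,0,0.0871],[0.3,2.43,-2.23,-0.36,0,0,0.0871],[0.3,2.43,-2.23,-0.36,0,0,0.0871],[0.3,2.43,-2.23,-0.36,0,0,0.0871]]'
python3 -m handwheel '[[0.3,0,0,0,0,0,0],[0.3,0,0,0,0,0,0]]'
python3 - <<'E'
from h import *
st()
p=snapshot('wrist'); save(p,'w9.png')
for n,z in (('slat_a',42),('rack',6)):
  for q in trace(p,n)[:2]: print(n,q['conf'],q['pixels'].sum(),rect(p,q['pixels'],z))
  for q in place_of(p,n)[:2]: print(n,q['conf'],np.round(q['location'],1))
t=snapshot('top')
for n,z in (('slat_b',32),('low_left',18)):
  for q in trace(t,n)[:4]: print(n,q['conf'],q['pixels'].sum(),rect(t,q['pixels'],z))
E
```

```text
time: 22.37
tool_pos: [460.1, 367.8, 198.8]
tcp_rot: [-180.0, -0.0, 15.3]
ft_force: [-0.2, -0.9, -0.5]
finger_gap: 55.2
grip_force: 0.0
time: 22.53
tool_pos: [460.3, 366.9, 197.5]
tcp_rot: [180.0, 0.1, 15.6]
ft_force: [0.1, 0.2, -0.0]
finger_gap: 55.5
grip_force: 0.0
{'time': 22.53, 'tool_pos': [460.32, 366.93, 197.54], 'tcp_rot': [179.98, 0.07, 15.62], 'joint_pos': [33.57, 6.35, 88.56, -0.0, 85.16, 107.95], 'ft_force': [0.08, 0.22, -0.01], 'finger_gap': 55.48, 'grip_force': 0.0}
slat_a 0.59 1551 (477.3, 367.3, 15.9, 157.6, 14.8)
slat_a 0.84 [476.4 364.4  26.6]
rack 0.71 7295 (496.4, 322.4, 15.6, 128.1, 81.7)
rack 0.76 [491.2 336.3   2.2]
slat_b 0.95 621 (569.1, -35.1, 76.1, 158.2, 35.6)
slat_b 0.78 684 (464.0, -9.6, 75.2, 159.1, 36.4)
low_left 0.76 328 (531.8, 31.8, -13.2, 75.6, 37.1)
```

View pics/w9.png

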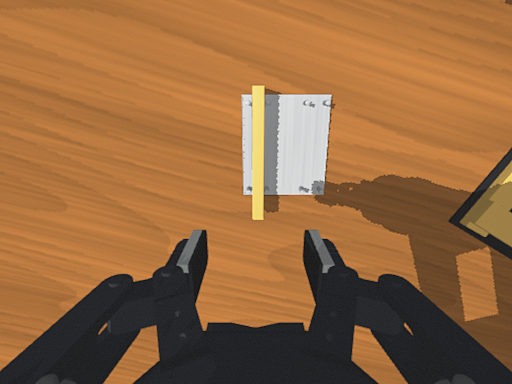

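The rack slat is at column ~258, rows 86–219, measuring 157x15 mm at z=42, which fits. The rack's other slot is empty. Second-layer placement checks out at ±53 mm. I'll now grasp slat_a high up on its middle.

```bash
python3 -c "
from h import *
go((477.5,367.2,60),15.7,5)"
```

```text
5 x [0.34, 0.05, 2.77] [-0.0, -0.0001, -0.0008]
```

```bash
python3 -m handwheel '[[0.1,0.34,0.05,2.77,0,0,0],[0.1,0.34,0.05,2.77,0,0,0],[0.1,0.34,0.05,2.77,0,0,0],[0.1,0.34,0.05,2.77,0,0,0],[0.1,0.34,0.05,2.77,0,0,0],[0.1,0,0,0,0,0,0],[0.1,0,0,0,0,0,0]]'
python3 - <<'E'
from h import *
p=snapshot('wrist')
for q in trace(p,'slat_a')[:2]: print(q['conf'],q['pixels'].sum(),rect(p,q['pixels'],42))
st()
E
```

```text
time: 23.52
tool_pos: [476.1, 366.7, 57.9]
tcp_rot: [179.9, 0.2, 15.5]
ft_force: [0.5, -0.2, -0.3]
finger_gap: 47.1
grip_force: 0.0
0.85 4230 (477.8, 368.3, 15.6, 157.7, 13.8)
{'time': 23.62, 'tool_pos': [478.4, 368.45, 61.5], 'tcp_rot': [-179.96, -0.13, 15.5], 'joint_pos': [32.74, 15.02, 93.52, 0.0, 71.32, 107.24], 'ft_force': [-0.06, 0.14, 0.85], 'finger_gap': 47.04, 'grip_force': 0.0}
```

```bash
python3 -m handwheel '[[0.1,0,0,1.5,0,0,0],[0.1,0,0,1.5,0,0,0],[0.1,0,0,1.5,0,0,0],[0.1,0,0,0.8,0,0,0],[0.1,0,0,0.2,0,0,0],[0.1,0,0,0,0,0,0]]'
python3 -m handwheel '[[-0.9,0,0,0,0,0,0],[-0.9,0,0,0,0,0,0],[-0.9,0,0,0,0,0,0],[-0.9,0,0,0,0,0,0],[-0.9,0,0,0,0,0,0],[-0.9,0,0,0,0,0,0]]' 40
```

```text
time: 24.12
tool_pos: [477.9, 368.2, 5.3]
tcp_rot: [-180.0, -0.1, 15.5]
ft_force: [0.0, 1.1, 0.2]
finger_gap: 47.1
grip_force: 0.0
time: 24.62
tool_pos: [478.5, 368.6, 5.8]
tcp_rot: [-180.0, -0.1, 15.5]
ft_force: [0.6, -0.3, 7.3]
finger_gap: 13.1
grip_force: 40.5
```

Gripped (gap 13, 40 N). I'll lift out straight and move to the open worktop.

```bash
python3 -m handwheel '[[-0.9,0,0,-1,0,0,0],[-0.9,0,0,-1.5,0,0,0],[-0.9,0,0,-1.5,0,0,0],[-0.9,0,0,-1.5,0,0,0],[-0.9,0,0,-1.5,0,0,0],[-0.9,0,0,-1,0,0,0],[-0.9,0,0,0,0,0,0],[-0.9,0,0,0,0,0,0]]'
python3 -c "
from h import *
s=sense()
go((455,185,80),15.5,7)
R=Ro.from_euler('xyz',[180,0,15.5],degrees=True)*Ro.from_rotvec([np.radians(40),0,0])
e=R.as_euler('xyz',degrees=True); print(e)
go((455,185,30),e[2],10,e[0],e[1],frm=((455,185,80),(180,0,15.5)))"
```

```text
time: 25.28
tool_pos: [477.9, 368.2, 85.0]
tcp_rot: [-180.0, -0.1, 15.5]
ft_force: [0.5, -0.2, -1.1]
finger_gap: 13.2
grip_force: 39.6
7 x [-1.01, 2.43, 0.07] [-0.0001, -0.0002, 0.0]
[-140.     0.    15.5]
10 x [0.0, 0.16, 0.49] [0.0698, -0.0, -0.0]
```

```bash
python3 -m handwheel '[[-0.9,-1.01,2.43,0.07,0,0,0],[-0.9,-1.01,2.43,0.07,0,0,0],[-0.9,-1.01,2.43,0.07,0,0,0],[-0.9,-1.01,2.43,0.07,0,0,0],[-0.9,-1.01,2.43,0.07,0,0,0],[-0.9,-1.01,2.43,0.07,0,0,0],[-0.9,-1.01,2.43,0.07,0,0,0]]'
python3 -m handwheel '[[-0.9,0,0.16,0.49,0.0698,0,0],[-0.9,0,0.16,0.49,0.0698,0,0],[-0.9,0,0.16,0.49,0.0698,0,0],[-0.9,0,0.16,0.49,0.0698,0,0],[-0.9,0,0.16,0.49,0.0698,0,0],[-0.9,0,0.16,0.49,0.0698,0,0],[-0.9,0,0.16,0.49,0.0698,0,0],[-0.9,0,0.16,0.49,0.0698,0,0],[-0.9,0,0.16,0.49,0.0698,0,0],[-0.9,0,0.16,0.49,0.0698,0,0],[-0.9,0,0,0,0,0,0],[-0.9,0,0,0,0,0,0]]'
python3 -c "
from h import *
st()
s=sense()['tool_pos']; print(Ro.from_euler('xyz',sense()['tcp_rot'],degrees=True).inv().apply([0,0,-10]))"
```

```text
time: 25.87
tool_pos: [453.4, 183.7, 77.8]
tcp_rot: [180.0, 0.1, 15.5]
ft_force: [0.5, -0.1, -0.0]
finger_gap: 13.6
grip_force: 39.6
time: 26.87
tool_pos: [453.4, 184.5, 26.9]
tcp_rot: [-140.0, 0.3, 15.4]
ft_force: [0.6, -0.5, -0.1]
finger_gap: 13.2
grip_force: 39.6
{'time': 26.87, 'tool_pos': [453.4, 184.49, 26.95], 'tcp_rot': [-139.99, 0.27, 15.39], 'joint_pos': [-11.12, 14.59, 109.11, 35.71, 79.43, 49.46], 'ft_force': [0.6, -0.45, -0.1], 'finger_gap': 13.24, 'grip_force': 39.61}
[0.04653265 6.42978238 7.6587031 ]
```

```bash
python3 -m handwheel '[[-0.9,0,0.4,0.46,0,0,0],[-0.9,0,0.4,0.46,0,0,0],[-0.9,0,0.32,0.38,0,0,0],[-0.9,0,0,0,0,0,0],[-0.9,0,0,0,0,0,0]]'
python3 -m handwheel '[[-0.9,0,0.13,0.15,0,0,0],[-0.9,0,0.13,0.15,0,0,0],[-0.9,0,0,0,0,0,0],[-0.9,0,0,0,0,0,0]]'
```

```text
time: 27.28
tool_pos: [454.6, 185.2, 11.7]
tcp_rot: [-140.0, 0.0, 15.6]
ft_force: [0.6, 0.7, -0.5]
finger_gap: 13.3
grip_force: 39.6
time: 27.62
tool_pos: [454.9, 184.8, 7.8]
tcp_rot: [-140.0, 0.0, 15.5]
ft_force: [0.3, 0.4, -0.1]
finger_gap: 13.1
grip_force: 39.6
```

```bash
python3 -m handwheel '[[-0.9,0,0.13,0.15,0,0,0],[-0.9,0,0,0,0,0,0],[-0.9,0,0,0,0,0,0]]'
python3 -m handwheel '[[-0.9,0,0.07,0.08,0,0,0],[-0.9,0,0,0,0,0,0],[-0.9,0,0,0,0,0,0]]'
```

```text
time: 27.87
tool_pos: [454.8, 184.7, 5.7]
tcp_rot: [-140.0, 0.0, 15.5]
ft_force: [0.1, -0.5, -0.4]
finger_gap: 13.2
grip_force: 39.6
time: 28.12
tool_pos: [454.9, 184.7, 4.6]
tcp_rot: [-140.0, 0.0, 15.5]
ft_force: [-0.1, 0.1, -1.0]
finger_gap: 13.3
grip_force: 39.6
```

Within a millimetre of contact. I'll open slightly and withdraw along the fingers so it falls flat.

```bash
python3 -m handwheel '[[-0.4,0,0,-0.05,0,0,0],[-0.4,0,0,0,0,0,0],[-0.4,0,0,0,0,0,0],[-0.3,0,0,-1,0,0,0],[-0.3,0,0,-2,0,0,0],[-0.3,0,0,-3,0,0,0],[-0.3,0,0,-3,0,0,0],[0.2,0,0,-3,0,0,0],[0.3,0,0,-3,0,0,0],[0.3,0,0,0,0,0,0]]'
python3 - <<'E'
from h import *
st()
t=snapshot('top'); save(t,'top2.png')
for q in trace(t,'slat_a')[:5]: print(q['conf'],q['pixels'].sum(),rect(t,q['pixels'],14))
for q in place_of(t,'slat_a')[:5]: print(q['conf'],np.round(q['location'],1))
p=snapshot('wrist'); 
for q in trace(p,'slat_a')[:5]: print(q['conf'],q['pixels'].sum(),rect(p,q['pixels'],14))
go((460,175,130),15.5,9)
E
```

```text
time: 28.95
tool_pos: [484.9, 87.6, 125.4]
tcp_rot: [-140.3, -0.4, 15.4]
ft_force: [0.6, -0.3, 0.4]
finger_gap: 55.4
grip_force: 0.0
{'time': 28.95, 'tool_pos': [484.91, 87.58, 125.35], 'tcp_rot': [-140.31, -0.43, 15.37], 'joint_pos': [-20.15, 11.41, 100.43, 31.59, 93.08, 48.91], 'ft_force': [0.6, -0.27, 0.4], 'finger_gap': 55.36, 'grip_force': 0.0}
0.93 648 (461.1, 163.1, 15.1, 159.1, 38.7)
0.76 248 (583.1, 11.3, 72.4, 67.3, 38.7)
0.9 [461.3 160.1   8.7]
0.69 [462.5 -11.5  23.3]
0.49 [569.  -35.7  26.6]
0.36 [786.8 121.7   2.5]
0.9 10275 (458.9, -7.3, 75.5, 157.1, 44.8)
0.83 5057 (583.7, 15.0, 75.5, 55.1, 39.0)
0.72 4765 (461.4, 156.4, 15.4, 160.4, 45.9)
9 x [0.04, -0.94, 0.25] [-0.0777, 0.0002, -0.0]
```

It lies flat: footprint 159x38 mm, centre (461,161), yaw 15. I'll bring the tool upright above it.

```bash
python3 -c "
from h import *
go((461,161,110),15.4,7)"
python3 -m handwheel '[[0.3,0.04,-0.7,0.25,-0.0777,0,0],[0.3,0.04,-0.7,0.25,-0.0777,0,0],[0.3,0.04,-0.7,0.25,-0.0777,0,0],[0.3,0.04,-0.7,0.25,-0.0777,0,0],[0.3,0.04,-0.7,0.25,-0.0777,0,0],[0.3,0.04,-0.7,0.25,-0.0777,0,0],[0.3,0.04,-0.7,0.25,-0.0777,0,0],[0.3,0.04,-0.7,0.25,-0.0777,0,0],[0.3,0.04,-0.7,0.25,-0.0777,0,0],[0.3,0,0,0,0,0,0],[0.3,0,0,0,0,0,0]]'
python3 - <<'E'
from h import *
st()
p=snapshot('wrist'); 
for q in trace(p,'slat_a')[:3]: print(q['conf'],q['pixels'].sum(),rect(p,q['pixels'],14))
for q in place_of(p,'slat_a')[:3]: print(q['conf'],np.round(q['location'],1))
go((461,161,40),15.2,5)
E
```

```text
7 x [0.01, -0.91, 0.53] [-0.0999, 0.0004, 0.0002]
time: 30.12
tool_pos: [464.9, 157.4, 121.6]
tcp_rot: [180.0, 0.1, 15.8]
ft_force: [-0.2, -0.1, 0.1]
finger_gap: 55.5
grip_force: 0.0
{'time': 30.12, 'tool_pos': [464.89, 157.36, 121.59], 'tcp_rot': [179.99, 0.15, 15.79], 'joint_pos': [12.73, -5.6, 108.67, -0.02, 77.08, 86.94], 'ft_force': [-0.24, -0.11, 0.11], 'finger_gap': 55.54, 'grip_force': 0.0}
0.84 5384 (576.0, -31.1, 75.4, 137.6, 41.6)
0.66 5232 (460.4, 161.1, 15.6, 158.3, 36.5)
0.65 5196 (459.9, -22.6, 75.4, 177.4, 38.7)
0.8 [457.7 160.2  12.7]
0.77 [461.4 -10.4  28.3]
0.72 [565.6 -40.2  24.1]
5 x [-0.07, -0.14, 1.64] [0.0, 0.0003, 0.001]
```

```bash
python3 -m handwheel '[[0.3,-0.08,-0.16,1.7,0,0,0],[0.3,-0.08,-0.16,1.7,0,0,0],[0.3,-0.08,-0.16,1.7,0,0,0],[0.3,-0.08,-0.16,1.7,0,0,0],[0.3,-0.08,-0.16,1.7,0,0,0],[0.3,0,0,1.5,0,0,0],[0.3,0,0,1.5,0,0,0],[0.3,0,0,1,0,0,0],[0.3,0,0,0.5,0,0,0],[0.3,0,0,0.4,0,0,0],[0.3,0,0,0,0,0,0],[0.3,0,0,0,0,0,0]]'
```

```text
time: 31.27
tool_pos: [461.3, 161.9, -10.6]
tcp_rot: [179.9, -0.0, 15.5]
ft_force: [0.9, -0.2, 0.4]
finger_gap: 55.5
grip_force: 0.0
```

```bash
python3 -m handwheel '[[0.3,0,0,0.4,0,0,0],[0.3,0,0,0,0,0,0],[-0.4,0,0,0,0,0,0],[-0.4,0,0,0,0,0,0],[-0.4,0,0,0,0,0,0],[-0.4,0,0,0,0,0,0],[-0.4,0,0,0,0,0,0]]'
python3 -m handwheel '[[-0.4,0,0,-1.5,0,0,0],[-0.4,0,0,-2.5,0,0,0],[-0.4,0,0,-2.5,0,0,0],[-0.4,0,0,-2.5,0,0,0],[-0.4,0,0,-2,0,0,0],[-0.4,0,0,-1,0,0,0],[-0.4,0,0,0,0,0,0],[-0.4,0,0,0,0,0,0],[-0.4,0,0,0,0,0,0]]'
python3 - <<'E'
from h import *
go((515.8,-24.5,110),-14.5,8)
t=snapshot('top')
for n,z in (('slat_b',32),('low_left',18)):
  for q in trace(t,n)[:4]: print(n,q['conf'],q['pixels'].sum(),rect(t,q['pixels'],z))
E
```

```text
time: 31.85
tool_pos: [461.3, 162.2, -14.6]
tcp_rot: [179.9, -0.1, 15.5]
ft_force: [-0.7, 0.0, 4.4]
finger_gap: 35.2
grip_force: 41.6
time: 32.6
tool_pos: [459.6, 161.9, 103.1]
tcp_rot: [179.9, 0.1, 15.5]
ft_force: [0.3, 0.0, -1.1]
finger_gap: 35.0
grip_force: 41.0
8 x [0.61, 2.38, -0.09] [0.0002, 0.0003, 0.0655]
slat_b 0.65 730 (463.1, -9.8, 74.8, 162.8, 39.0)
slat_b 0.65 666 (569.7, -35.3, 75.4, 159.6, 37.4)
low_left 0.89 288 (532.2, 31.1, -11.3, 71.3, 35.3)
```

```bash
python3 -m handwheel '[[-0.4,0.61,2.38,-0.09,0,0,0.0655],[-0.4,0.61,2.38,-0.09,0,0,0.0655],[-0.4,0.61,2.38,-0.09,0,0,0.0655],[-0.4,0.61,2.38,-0.09,0,0,0.0655],[-0.4,0.61,2.38,-0.09,0,0,0.0655],[-0.4,0.61,2.38,-0.09,0,0,0.0655],[-0.4,0.61,2.38,-0.09,0,0,0.0655],[-0.4,0.61,2.38,-0.09,0,0,0.0655],[-0.4,0,0,0,0,0,0],[-0.4,0,0,0,0,0,0],[-0.4,0,0,0,0,0,0]]'
python3 - <<'E'
from h import *
st(); go((516,-25,109),-14.5,1)
p=snapshot('wrist'); save(p,'w10.png')
for q in trace(p,'slat_b')[:4]: print(q['conf'],q['pixels'].sum(),rect(p,q['pixels'],32))
E
```

```text
time: 33.67
tool_pos: [516.2, -23.6, 111.5]
tcp_rot: [179.9, 0.1, -14.5]
ft_force: [0.2, 0.2, 0.4]
finger_gap: 35.1
grip_force: 40.9
{'time': 33.67, 'tool_pos': [516.16, -23.58, 111.47], 'tcp_rot': [179.95, 0.05, -14.5], 'joint_pos': [-8.27, -0.97, 105.33, -0.05, 75.69, 96.24], 'ft_force': [0.21, 0.22, 0.35], 'finger_gap': 35.12, 'grip_force': 40.95}
1 x [0.02, 0.14, 0.25] [0.0009, 0.001, 0.0]
0.92 15346 (477.6, -13.4, -14.5, 236.8, 66.0)
0.86 2260 (452.7, -66.4, 75.5, 48.7, 42.9)
0.67 4622 (555.7, -92.0, 75.5, 48.0, 36.4)
```

```bash
python3 -m handwheel '[[-0.4,0,0.05,2.5,0,0,0],[-0.4,0,0.05,2.5,0,0,0],[-0.4,0,0,1.5,0,0,0],[-0.4,0,0,1,0,0,0],[-0.4,0,0,0.7,0,0,0],[-0.4,0,0,0.3,0,0,0],[-0.4,0,0,0,0,0,0],[-0.4,0,0,0,0,0,0],[-0.4,0,0,0,0,0,0]]'
python3 -m handwheel '[[-0.4,0,0,0.15,0,0,0],[-0.4,0,0,0.1,0,0,0],[-0.4,0,0,0,0,0,0],[-0.4,0,0,0,0,0,0]]'
```

```text
time: 34.52
tool_pos: [517.5, -25.1, 28.5]
tcp_rot: [179.9, -0.1, -14.5]
ft_force: [-0.3, 0.9, -1.1]
finger_gap: 34.9
grip_force: 40.9
time: 34.85
tool_pos: [516.5, -25.0, 24.9]
tcp_rot: [179.9, -0.0, -14.5]
ft_force: [-0.2, 0.2, -0.4]
finger_gap: 35.1
grip_force: 40.9
```

```bash
python3 -m handwheel '[[-0.4,0,0,0.25,0,0,0],[-0.4,0,0,0.15,0,0,0],[-0.4,0,0,0,0,0,0],[-0.4,0,0,0,0,0,0]]'
python3 -m handwheel '[[-0.4,0,0,0.15,0,0,0],[-0.4,0,0,0,0,0,0],[-0.4,0,0,0,0,0,0]]'
python3 -m handwheel '[[-0.4,0,0,0.1,0,0,0],[-0.4,0,0,0,0,0,0],[-0.4,0,0,0,0,0,0]]'
```

```text
time: 35.18
tool_pos: [516.3, -25.0, 20.6]
tcp_rot: [179.9, -0.0, -14.5]
ft_force: [-0.0, 0.6, -0.3]
finger_gap: 34.9
grip_force: 40.9
time: 35.43
tool_pos: [516.4, -25.0, 19.2]
tcp_rot: [179.9, -0.0, -14.5]
ft_force: [0.4, -1.0, -0.8]
finger_gap: 35.0
grip_force: 40.9
time: 35.68
tool_pos: [516.5, -25.0, 18.3]
tcp_rot: [179.9, -0.0, -14.5]
ft_force: [-0.6, -0.3, -0.8]
finger_gap: 35.1
grip_force: 40.9
```

```bash
python3 -m handwheel '[[-0.4,0,0,0.1,0,0,0],[-0.4,0,0,0,0,0,0],[-0.4,0,0,0,0,0,0]]'
```

```text
time: 35.93
tool_pos: [516.6, -25.0, 17.4]
tcp_rot: [179.9, -0.0, -14.5]
ft_force: [0.9, -0.2, 0.6]
finger_gap: 35.0
grip_force: 41.0
```

Grip force just changed and force z is turning positive, so it is touching. I'll release, rise and check.

```bash
python3 -m handwheel '[[-0.4,0,0,0.03,0,0,0],[0.1,0,0,0,0,0,0],[0.25,0,0,0,0,0,0],[0.25,0,0,0,0,0,0],[0.25,0,0,-1,0,0,0],[0.3,0,0,-2,0,0,0],[0.3,0,0,-3,0,0,0],[0.3,0,0,-3,0,0,0],[0.3,0,0,-3,0,0,0],[0.3,-3,0,-3,0,0,0],[0.3,-3,0,-2,0,0,0],[0.3,-3,0,0,0,0,0]]'
python3 - <<'E'
from h import *
st()
for c in ('wrist','top','scene'):
  p=snapshot(c); print(c)
  for n,z in (('slat_a',46),('low_left',18),('peg',8)):
    for q in trace(p,n)[:4]: print(' ',n,round(q['conf'],2),q['pixels'].sum(),rect(p,q['pixels'],z))
    for q in place_of(p,n)[:4]: print('   ',n,round(q['conf'],2),np.round(q['location'],1))
E
```

```text
time: 36.93
tool_pos: [431.6, -2.5, 192.3]
tcp_rot: [180.0, -0.5, -14.5]
ft_force: [0.6, -0.6, 0.7]
finger_gap: 55.2
grip_force: 0.0
{'time': 36.93, 'tool_pos': [431.64, -2.53, 192.3], 'tcp_rot': [180.0, -0.5, -14.53], 'joint_pos': [-7.09, -19.51, 112.98, -0.07, 86.03, 97.45], 'ft_force': [0.59, -0.64, 0.74], 'finger_gap': 55.22, 'grip_force': 0.0}
wrist
  slat_a 0.89 4571 (577.2, 8.4, 75.4, 58.7, 36.2)
  slat_a 0.76 5368 (515.2, -24.2, -14.5, 160.6, 36.4)
  slat_a 0.65 3252 (454.7, -57.8, 75.5, 58.8, 34.6)
    slat_a 0.65 [516.5 -26.1  42.1]
    low_left 0.95 [531.1  28.2   7.7]
top
  slat_a 0.93 510 (581.1, 12.1, 77.1, 62.2, 36.8)
  slat_a 0.64 403 (545.9, -31.1, -12.7, 98.3, 38.8)
  slat_a 0.47 3481 (796.8, 129.6, -62.2, 216.2, 195.3)
    slat_a 0.8 [516.3 -24.3  37.1]
    slat_a 0.79 [563.8 -35.7  27.8]
  low_left 0.52 237 (536.6, 31.0, -12.7, 61.5, 34.9)
    low_left 0.49 [531.   25.6  13.4]
    low_left 0.35 [515.1 -26.7  -1.7]
    peg 0.52 [667.2 -11.1   1.8]
scene
  slat_a 0.81 788 (520.7, -21.2, -12.8, 167.2, 43.5)
  slat_a 0.6 621 (496.1, 44.3, 77.1, 68.6, 47.0)
  slat_a 0.57 665 (596.8, 18.5, 72.5, 70.0, 43.2)
  slat_a 0.37 5379 (773.4, -165.0, -79.3, 222.1, 175.6)
    slat_a 0.91 [462.2 -11.8  25.1]
    slat_a 0.75 [564.9 -40.6  22.1]
    slat_a 0.57 [511.7 -24.2  38.5]
  low_left 0.65 371 (528.4, 35.0, -16.2, 66.0, 40.5)
    low_left 0.73 [528.   32.6  12.6]
    low_left 0.7 [4.922e+02 3.440e+02 1.000e-01]
  peg 0.69 203 (669.2, -11.7, -82.1, 73.8, 21.7)
    peg 0.67 [670.4 -11.6   1. ]
```

The top slat is flat, centred at (515,-24) with yaw -14.5, which matches the mat. The lower layers are in place and the robot is clear.

```bash
python3 -m handwheel '[[0.3,0,0,0,0,0,0],[0.3,0,0,0,0,0,0]]'; python3 -c "
from bench import hand_in
print(hand_in())"
```

```text
time: 38.15
tool_pos: [429.9, -2.3, 186.5]
tcp_rot: [179.9, -0.0, -14.5]
ft_force: [-0.2, -0.9, 0.1]
finger_gap: 55.0
grip_force: 0.0
the job is handed in; nothing more can be done
None
```

The job is handed in at 38 s of the 72 s allowed: two slats lie across the bottom pair, and the rack slat, laid flat on the worktop and regrasped, lies across their middle within about 2 mm of the mat's centre; no verdict came back.

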